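# Clear, unlock and run the bench homogeniser

## Robot

A 7-joint arm with a two-finger parallel gripper is mounted at the origin on the work surface. World frame = base frame: x ahead of the robot, y to its left, z up, the work surface at z = 0. Lengths are in m, angles in rad, forces in N, time in s.
With the tool pointing down it reaches from about 0.4 to 0.85 m from the base axis. Payload 4.5 kg.
Tool frame: the origin (TCP) lies between the finger pads; the fingertips stand 14 mm ahead of it and the grasp point (between the pads) lies 5 mm behind it; x points along the fingers, z is the direction in which the jaws open and shut, and the axes are right-handed (so a half turn about x gives the same grasp; the last joint's range is limited). The gripper opens to 88 mm and grips with 3 to 60 N. Pads are 18 mm wide; open, the fingers measure 123 mm over their backs; the gripper's body (75 mm by 187 mm) begins 45 mm behind the grasp point.
Start: joints at [-1.239, 0.689, -0.195, 1.565, 0.157, 0.902, -0.215], TCP at [0.183, 0.598, 0.253] pointing down, gripper open.
Joint ranges: [-3.01, 3.01], [-0.46, 2.08], [-1.47, 1.51], [0.13, 2.56], [-1, 4.14], [0.04, 2.09], [-2.66, 2.66]. Speed limits (rad/s): [2.57, 2.57, 3.14, 3.14, 3.14, 3.14, 3.14].

## Interface

Orientations are given as a unit quaternion [x, y, z, w].
In Python, from plant import r, cams gives the robot as it stands.
- The arm moves only by the tool apply_moves, never from a script. Its arguments are lists of equal length, an entry for each row: "travel": the shift along the world's x, y, z in cm, a list of three; "roll": the turn about the world's z in degrees; "gripper": the finger opening in cm, from 0 to 8.81. In form: {"travel": [[x, y, z], ...], "roll": [roll, ...], "gripper": [gripper, ...]}. A call has exactly 8 rows; each row is the pose to reach, as a shift and turn from the pose commanded when the call began; what a row does not reach only later rows make up. A row lasts 1/12 s, in which the tool goes at most 41.7 mm and 7.16 degrees, less where a joint would pass 70% of its speed; a pose out of reach is approached as far as the arm can. A call with a gripper value outside its range is refused whole. The fingers move at their own pace and stop on an object; "newtons" is the grip in N (left out, the last holds). Time passes only in rows, so rows that repeat a pose let the fingers close, or fill a call up. It gives the time, the measured TCP pose, the force and the opening at its end, in the units of the state.
- r.get_state(): the state, without advancing time (a new reading comes with each control period).
- cams.snapshot(name): name is "side" or "top"; returns a dict with "image" (480x640x3 uint8, red, green, blue), "fx", "fy", "cx", "cy" (pixels), "R" (3x3) and "t" (3): a world point X has camera coordinates R X + t. Camera axes: x right, y down, z forward; pixel columns grow to the right and rows downward; lengths in m; the calibration is good to about 2 mm. A picture is of the moment at which its call begins. There is no depth.
- r.finish_job(): hands the job in, once; it reports no verdict.
The state is a dict: "clock": time; "q": joint angles; "qd": joint speeds; "joint_torque": joint torques, N m; "tool_pos": TCP position; "eef_rot": TCP orientation; "contact_force": force on the tool from outside, world axes, zero at the start; "moment": the same for the moment, N m; "opening": opening from 0.0 (shut) to 1.0 (fully open).
Only numpy, scipy, OpenCV 4.12 (cv2) and the standard library are available. Lean on these libraries where they do the work, as an engineer would, in place of code of your own. Each camera call takes 0.05 s, during which the arm holds its last target. There are 200 camera calls.

## Task

Give the homogeniser in its cradle a short test run. First clear the amber bottle and the white jar that crowd it, setting both down gently and upright in the green tray; then flip the red lock-off lever fully forward (towards the steel shaft), and after that squeeze the yellow paddle fully against the casing between the fingers, keep it squeezed for two full seconds, and let go so that it springs out, leaving the lever forward. Knock nothing over and leave the red tip boxes, the beaker and the tall bottle where they are.

Things in the scene. Friction and masses are not known exactly. Their poses are not given: they have to be found in the camera images.
- homogeniser: Aluminium cradle fixed to the bench, holding a blue hand-held homogeniser level. Origin: on the bench under the middle of the casing; x points along the casing to the nose (black cone, then a steel shaft to x = +240 mm), y to the paddle side, z up. Base plate 210 x 56 x 12 mm, with a cross foot 30 x 150 x 12 mm centred at x = +85. It never moves.
- casing: The blue casing, same frame as homogeniser: x -106 to +100 mm, y -19 to +19 (-21 to +21 behind x = -88), z 45 to 95 mm. Rigid; open space under it between the saddles (x -64 to +64).
- paddle (a joint): Yellow paddle switch, plate 130 long x 8 thick x 36 mm high (z 53 to 89) on the casing's +y side; vertical hinge at x = +45, y = 24.5 mm of the homogeniser frame, free end to the rear (x = -85). 0 = sprung out, 0.12 rad = fully squeezed, parallel to the casing. Springs back; at x = -60 it takes 3 N to start, 10 N to press home. Blocked at about 0.03 to 0.05 unless the lock-off is forward.
- paddle_grip (a point): The place to squeeze: on the paddle's outer face, 105 mm behind its hinge (x about -60 mm in the homogeniser frame), at mid height, 71 mm above the bench. The outer face there is 41 mm from the casing's centre plane sprung out, 28.5 mm squeezed; the opposite side of the casing is flat, at y = -19 mm.
- lockoff (a joint): Red lock-off lever on the casing's top: flat tab 48 long x 24 wide (along y) x 7 mm thick, hinge along y. 0 = leaning 0.65 rad back (to -x), 1.3 rad = stop, leaning 0.65 rad forward (to +x, the nose); unlocked from 1.1. Starts near 0. Stays where left by friction (about 2 N at 30 mm from the hinge). A finger on it stands behind the paddle and blocks it while the lever is back.
- lockoff_pivot (a point): Middle of the lock-off lever's hinge: x = -10, y = 0, z = 101 mm in the homogeniser frame. Never moves.
- lockoff_tip (a point): Middle of the free end of the lock-off lever, 48 mm from its hinge; moves with the lever.
- bottle: Amber bottle, 52 mm in diameter, 105 mm tall with a narrower neck and a white cap; the straight body reaches at least 55 mm up. Origin: centre of its underside. About 0.15 to 0.31 kg. Starts beside the homogeniser, on the paddle side or the other side.
- jar: White plastic jar with a blue lid, 56 mm in diameter, 90 mm tall, straight sided to at least 60 mm. Origin: centre of its underside. About 0.14 to 0.28 kg. Starts beside the homogeniser, opposite to the bottle.
- tray: Shallow green tray fixed to the bench, 200 (x) x 130 (y) x 18 mm high outside, walls and floor 5 mm. Origin: centre of its underside. Stands to the left or to the right. Both the bottle and the jar fit, side by side along its x.
- tip_boxes: Bystander: stack of red boxes with pale lids, 114 x 79 x 126 mm high, loose, on the side opposite to the tray. Origin: centre of its underside.
- beaker: Bystander: glass beaker, 72 mm in diameter, 95 mm tall, loose. Origin: centre of its underside.
- tall_bottle: Bystander: clear bottle with a red cap, 64 mm in diameter, 170 mm tall, loose. Origin: centre of its underside.

How it is judged:
On the way, in this order (a step that is already met when the one before it is completed fails the run):
1. the bottle and the jar both stand upright in the tray, released (x of bottle in the frame of tray between -0.085 and 0.085 m and y of bottle in the frame of tray between -0.052 and 0.052 m and z of each of bottle, jar in the frame of tray below 0.015 m and angle between each of bottle, jar's own z axis and vertical below 0.1 rad and contact force between the fingers and bottle below 0.1 N and linear speed of each of bottle, jar below 0.03 m/s and x of jar in the frame of tray between -0.085 and 0.085 m and y of jar in the frame of tray between -0.052 and 0.052 m and contact force between the fingers and jar below 0.1 N), for 0.2 s.
2. the lock-off lever is fully forward (value of joint lockoff above 1.1 rad), for 0.2 s.
3. the paddle is squeezed fully against the casing between the fingers, for 1.5 s (value of joint paddle above 0.1 rad and contact force between the fingers and casing above 1 N), for 1.5 s.
At the end, for the whole second after the job is handed in: Bottle and jar stand at rest and upright (within 0.1 rad) on the floor of the tray, released; the paddle has sprung back out (under 0.03 rad) and the lock-off lever is still forward (over 1.1 rad) (all of step 1 and value of joint paddle below 0.03 rad and value of joint lockoff above 1.1 rad); the robot touches nothing.
It fails at once if the paddle is forced past half its travel while the lock-off is back (value of joint paddle above 0.07 rad and value of joint lockoff below 0.8 rad).
It fails at once if a bystander is shifted more than 30 mm or tipped (distance of any of tip_boxes, beaker, tall_bottle from where it was at the start of the episode above 0.03 m or angle between any of tip_boxes, beaker, tall_bottle's own z axis and vertical above 0.35 rad).
It fails at once if the bottle or the jar is knocked over (past 0.7 rad) (angle between any of bottle, jar's own z axis and vertical above 0.7 rad).
It fails at once if the bottle or the jar is dropped or thrown ((linear speed of bottle above 0.7 m/s and contact force between the fingers and bottle below 0.05 N) or (linear speed of jar above 0.7 m/s and contact force between the fingers and jar below 0.05 N)).
It also fails if it takes over 72 s, if anything falls off the work surface, if the arm or the gripper's body presses on something with over 40 N, if the wrist force passes 120 N, or if a joint passes its speed limit or range.

## Working session

There is one attempt and no reset: what is moved stays moved. The work goes in short steps, Python scripts to look and compute and a tool call to move; the robot and the scene stay as the last step left them, time stands still between calls to the robot, and variables do not carry over. Pictures are saved under pics/ and viewed, about 8 in all and at most 12, crops included, and the job is handed in when it is done.

Besides the shell and the picture viewer there is one more tool, called after "Call:" by a JSON object that holds its "name" and its "arguments", one argument or row to a line. apply_moves: Moves the arm, as the interface text tells. Its arguments: {"type":"object","properties":{"travel":{"type":"array","items":{"type":"array","items":{"type":"number"}}},"roll":{"type":"array","items":{"type":"number"}},"gripper":{"type":"array","items":{"type":"number"}},"newtons":{"type":"number"}},"required":["travel","roll","gripper"]}

```bash
mkdir -p pics; cat > h.py <<'E'
import numpy as np, cv2
from plant import r, cams
def snap(n,f=None):
    s=cams.snapshot(n)
    if f: cv2.imwrite('pics/'+f,cv2.cvtColor(s['image'],cv2.COLOR_RGB2BGR))
    return s
def ray(s,u,v):
    R=np.array(s['R']);t=np.array(s['t'])
    d=R.T@np.array([(u-s['cx'])/s['fx'],(v-s['cy'])/s['fy'],1]);return -R.T@t,d
def onz(s,u,v,z):
    c,d=ray(s,u,v);return c+d*(z-c[2])/d[2]
def proj(s,X):
    p=np.array(s['R'])@np.array(X)+np.array(s['t']);return np.array([s['fx']*p[0]/p[2]+s['cx'],s['fy']*p[1]/p[2]+s['cy']])
E
python3 - <<'E'
from h import *
for n in('top','side'):
    s=snap(n,n+'0.png');c,_=ray(s,0,0);print(n,c,s['fx'],s['cx'],s['cy'],np.round(s['R'],3).tolist())
print(r.get_state())
E
```

```text
top [ 0.49924647 -0.0021877   1.25013859] 509.3461713754553 314.9640841239828 237.1259527445801 [[-0.027, -0.999, -0.022], [-0.996, 0.029, -0.083], [0.084, 0.019, -0.996]]
side [ 0.50779075 -0.60029777  0.74913216] 465.29932109123104 317.94037826442644 241.14043847910452 [[0.991, -0.13, -0.012], [-0.103, -0.722, -0.684], [0.08, 0.679, -0.73]]
{'clock': 0.1, 'q': array([-1.23921525,  0.68990674, -0.1945262 ,  1.56626166,  0.15731266,
        0.90247813, -0.21510409]), 'qd': array([-0.0002726 , -0.00285746, -0.00167106, -0.00176839,  0.00056891,
        0.00036698,  0.00084978]), 'joint_torque': array([-2.85260983e-03, -5.28505218e+01, -1.27134886e+00, -1.53840280e+01,
       -5.25498705e-02,  1.86880141e-03,  2.54021410e-05]), 'tool_pos': array([0.18325223, 0.59695437, 0.25198046]), 'eef_rot': array([-0.42070587,  0.56906489,  0.41993879,  0.56817526]), 'contact_force': array([ 0.4639004 , -0.42995454,  0.25027238]), 'moment': array([0.04257529, 0.01760435, 0.00832277]), 'opening': 0.9998125819508861}
```

View pics/top0.png

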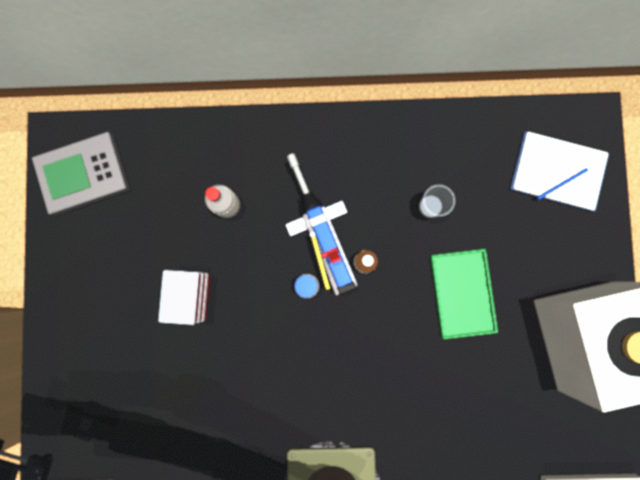

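View pics/side0.png

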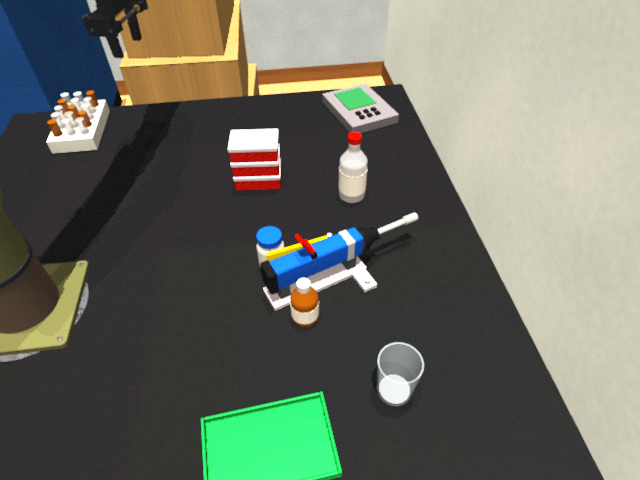

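The top view shows the homogeniser from about (344,290) to its nose at (293,157). The jar is on the paddle side (306,286), the bottle is opposite (367,261) and the tray is at (465,294). The lever is red, near (333,256). Next I'll measure these.

```bash
cat > m.py <<'E'
from h import *
s=snap('top');im=s['image'];hsv=cv2.cvtColor(im,cv2.COLOR_RGB2HSV)
H,S,V=[hsv[...,i].astype(int) for i in range(3)]
def blobs(m,name,z,amin=25,box=(270,200,400,330)):
    m=m.copy()
    if box: 
        k=np.zeros_like(m);k[box[1]:box[3],box[0]:box[2]]=1;m&=k.astype(bool)
    n,l,st,ce=cv2.connectedComponentsWithStats(m.astype(np.uint8))
    for i in range(1,n):
        if st[i,4]<amin: continue
        pts=np.argwhere(l==i)[:,::-1].astype(np.float32)
        W=np.array([onz(s,u,v,z)[:2] for u,v in pts],np.float32)
        (c,sz,a)=cv2.minAreaRect(W)
        print(name,st[i].tolist(),ce[i].round(1),'W',np.round(W.mean(0),4),'rect',np.round(c,4),np.round(sz,3),round(a,1))
blue=(H>98)&(H<125)&(S>120)&(V>60)
blobs(blue,'blue z95',.095)
blobs(blue,'blue z90',.090)
blobs((H>22)&(H<35)&(S>120)&(V>80),'yellow z89',.089,15)
blobs(((H<6)|(H>174))&(S>150)&(V>80),'red z135',.135,15)
blobs((S<60)&(V>170),'white z105',.105,15)
blobs((S<60)&(V>150),'white z12',.012,15)
blobs((H>6)&(H<20)&(S>120)&(V>30),'amber z60',.06,15)
blobs((H>55)&(H<80)&(S>120)&(V>60),'tray z18',.018,500,(400,230,520,350))
c=im[195:325,280:400];cv2.imwrite('pics/c1.png',cv2.resize(c[...,::-1],None,fx=6,fy=4.6,interpolation=cv2.INTER_CUBIC) if 0 else cv2.resize(c[...,::-1],None,fx=4.6,fy=4.6,interpolation=cv2.INTER_CUBIC))
E
python3 m.py
```

```text
blue z95 [306, 205, 16, 13, 131] [313.9 211. ] W [0.6566 0.0209] rect [0.6565 0.0203] [0.02  0.036] 22.4
blue z95 [313, 222, 24, 30, 396] [324.4 236.4] W [ 0.5976 -0.0014] rect [ 0.5976 -0.0015] [0.06  0.034] 20.2
blue z95 [327, 258, 25, 30, 368] [339.8 273.2] W [ 0.5131 -0.0338] rect [ 0.52   -0.0317] [0.071 0.033] 20.8
blue z95 [294, 276, 22, 21, 364] [304.4 285.9] W [0.4867 0.0469] rect [0.4866 0.0468] [0.047 0.045] 88.4
blue z90 [306, 205, 16, 13, 131] [313.9 211. ] W [0.6573 0.021 ] rect [0.6572 0.0204] [0.02  0.036] 22.4
blue z90 [313, 222, 24, 30, 396] [324.4 236.4] W [ 0.598  -0.0014] rect [ 0.5981 -0.0015] [0.06  0.034] 20.2
blue z90 [327, 258, 25, 30, 368] [339.8 273.2] W [ 0.5132 -0.034 ] rect [ 0.5201 -0.0318] [0.072 0.033] 20.8
blue z90 [294, 276, 22, 21, 364] [304.4 285.9] W [0.4866 0.0471] rect [0.4865 0.047 ] [0.048 0.045] 88.4
yellow z89 [311, 238, 20, 52, 279] [320.4 264.7] W [0.5338 0.0096] rect [0.5367 0.0108] [0.123 0.014] 15.7
red z135 [322, 249, 18, 13, 123] [331.6 255. ] W [ 0.5529 -0.0161] rect [ 0.5502 -0.0136] [0.025 0.035] 18.4
white z105 [286, 201, 71, 84, 1011] [321.4 226.2] W [0.6202 0.0048] rect [0.5757 0.0099] [0.19 0.14] 5.8
white z105 [362, 254, 12, 13, 125] [367.4 260.2] W [ 0.5404 -0.0963] rect [ 0.5408 -0.0965] [0.025 0.027] 88.0
white z105 [323, 258, 15, 36, 124] [330.6 276.3] W [ 0.5067 -0.0126] rect [ 0.5085 -0.0121] [0.083 0.009] 20.2
white z12 [286, 201, 71, 84, 1061] [321.8 226.7] W [0.6289 0.0044] rect [0.5819 0.0108] [0.206 0.151] 5.9
white z12 [361, 254, 13, 13, 126] [367.4 260.2] W [ 0.5437 -0.1038] rect [ 0.5443 -0.103 ] [0.029 0.029] 88.4
white z12 [323, 258, 16, 37, 146] [330.5 276.4] W [ 0.5071 -0.0133] rect [ 0.5081 -0.0131] [0.092 0.01 ] 20.2
amber z60 [356, 250, 22, 22, 221] [365.9 261.1] W [ 0.54   -0.0964] rect [ 0.5414 -0.0978] [0.049 0.049] 88.4
tray z18 [431, 249, 67, 90, 1282] [466.9 294.5] W [ 0.4553 -0.3376] rect [ 0.4578 -0.3296] [0.202 0.134] 5.2
```

View pics/c1.png

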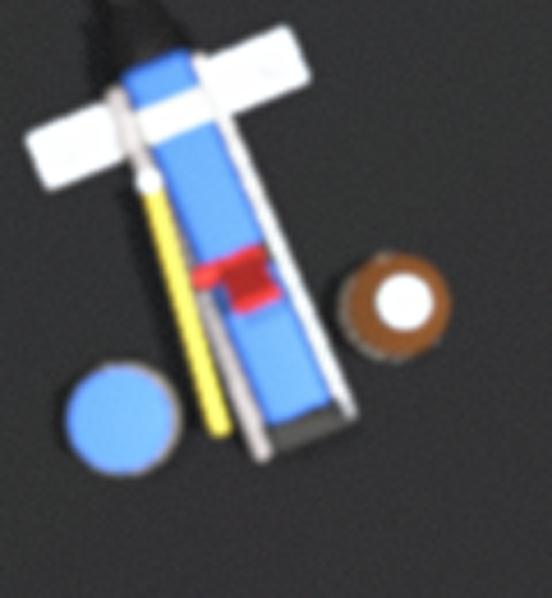

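Measured: the homogeniser origin is about (0.571,-0.012) with yaw 20.5°. The jar is at (0.487,0.047), the bottle at (0.540,-0.096) and the tray at (0.458,-0.330) with yaw 5°. The sizes agree with those given. I'll take the jar first, with the jaws along the homogeniser's axis.

Call:
{"name": "apply_moves", "arguments": {
  "travel": [
    [1.9, -3.44, 0],
    [3.8, -6.88, 0],
    [5.7, -10.32, 0],
    [7.6, -13.76, 0],
    [9.5, -17.2, 0],
    [11.4, -20.64, 0],
    [13.3, -24.08, 0],
    [15.2, -27.52, 0]
  ],
  "roll": [-3.3, -6.6, -9.9, -13.2, -16.5, -19.8, -23.1, -26.4],
  "gripper": [8.8, 8.8, 8.8, 8.8, 8.8, 8.8, 8.8, 8.8],
  "newtons": 20
}}

```text
clock: 0.82
tool_pos: [0.3359, 0.3205, 0.2528]
eef_rot: [-0.279, 0.65, 0.279, 0.65]
contact_force: [1.1, 0.4, -0.1]
opening: 0.998
```

Call:
{"name": "apply_moves", "arguments": {
  "travel": [
    [1.9, -3.44, 0],
    [3.8, -6.88, 0],
    [5.7, -10.32, 0],
    [7.6, -13.76, 0],
    [9.5, -17.2, 0],
    [11.4, -20.64, 0],
    [13.3, -24.08, 0],
    [15.2, -27.52, 0]
  ],
  "roll": [-3.3, -6.6, -9.9, -13.2, -16.5, -19.8, -23.1, -26.4],
  "gripper": [8.8, 8.8, 8.8, 8.8, 8.8, 8.8, 8.8, 8.8]
}}

```text
clock: 1.48
tool_pos: [0.4878, 0.0453, 0.2527]
eef_rot: [-0.123, 0.696, 0.123, 0.696]
contact_force: [0.7, -0.1, 0.2]
opening: 0.996
```

```bash
cat >> h.py <<'E'
from scipy.spatial.transform import Rotation as Ro
def st():
    s=r.get_state();z=Ro.from_quat(s['eef_rot']).as_matrix()
    print('t',round(s['clock'],2),'tcp',np.round(s['tool_pos'],4),'jaw',round(np.degrees(np.arctan2(z[1,2],z[0,2])),1),'down',z[:,0].round(3),'F',np.round(s['contact_force'],1),'open',round(s['opening']*88.1,1),'q',np.round(s['q'],2))
E
python3 -c "
from h import *
st()"
```

```text
t 1.48 tcp [0.4878 0.0453 0.2527] jaw 20.0 down [-0.  0. -1.] F [ 0.7 -0.1  0.2] open 87.8 q [-0.18  0.51 -0.01  1.97  0.    0.66  0.16]
```

Call:
{"name": "apply_moves", "arguments": {
  "travel": [
    [0, 0.2, -3.5],
    [0, 0.2, -7],
    [0, 0.2, -10.5],
    [0, 0.2, -14],
    [0, 0.2, -17],
    [0, 0.2, -19],
    [0, 0.2, -20.4],
    [0, 0.2, -20.4]
  ],
  "roll": [0, 0, 0, 0, 0, 0, 0, 0],
  "gripper": [8.8, 8.8, 8.8, 8.8, 8.8, 8.8, 8.8, 8.8]
}}

```text
clock: 2.15
tool_pos: [0.4858, 0.0491, 0.0461]
eef_rot: [-0.124, 0.698, 0.124, 0.695]
contact_force: [0.2, -0.5, 0.8]
opening: 1.001
```

Call:
{"name": "apply_moves", "arguments": {
  "travel": [
    [0, 0, 0],
    [0, 0, 0],
    [0, 0, 0],
    [0, 0, 0],
    [0, 0, 0],
    [0, 0, 0],
    [0, 0, 0],
    [0, 0, 0]
  ],
  "roll": [0, 0, 0, 0, 0, 0, 0, 0],
  "gripper": [4.5, 4.5, 4.5, 4.5, 4.5, 4.5, 4.5, 4.5],
  "newtons": 20
}}

```text
clock: 2.82
tool_pos: [0.4875, 0.0491, 0.0495]
eef_rot: [-0.124, 0.696, 0.124, 0.696]
contact_force: [-0.7, 0.1, 6.8]
opening: 0.625
```

Call:
{"name": "apply_moves", "arguments": {
  "travel": [
    [0, 0, 0.5],
    [0, 0, 2],
    [0, 0, 5],
    [0, 0, 8.5],
    [0, 0, 12],
    [0, 0, 15.5],
    [0, 0, 18.5],
    [0, 0, 20]
  ],
  "roll": [0, 0, 0, 0, 0, 0, 0, 0],
  "gripper": [4.5, 4.5, 4.5, 4.5, 4.5, 4.5, 4.5, 4.5]
}}

```text
clock: 3.48
tool_pos: [0.4885, 0.0492, 0.2526]
eef_rot: [-0.124, 0.694, 0.124, 0.698]
contact_force: [0.2, 0.3, -2.1]
opening: 0.627
```

```bash
python3 -c "
from h import *
st();snap('side','s1.png')"
```

```text
t 3.48 tcp [0.4885 0.0492 0.2526] jaw 20.1 down [ 0.005  0.001 -1.   ] F [ 0.2  0.3 -2.1] open 55.2 q [-0.19  0.51 -0.01  1.97  0.01  0.65  0.15]
```

View pics/s1.png

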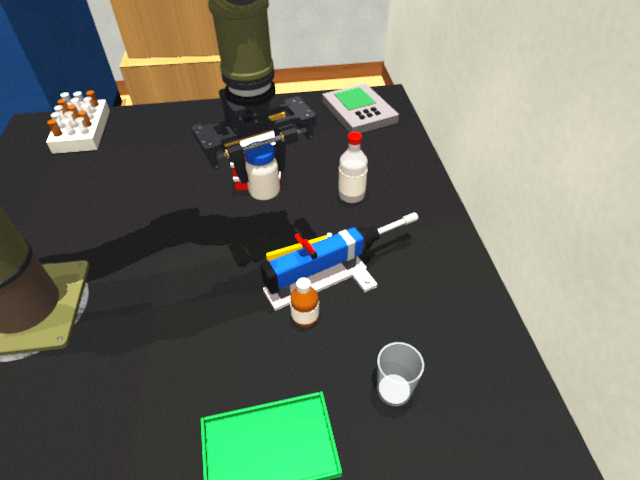

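The jar is held upright in the gripper at (263,175), about 20 cm up, and the others are untouched. Now I'll carry it to the rear slot of the tray.

Call:
{"name": "apply_moves", "arguments": {
  "travel": [
    [-0.3, -1, 0],
    [-0.7, -3, 0],
    [-1.2, -5.5, 0],
    [-1.7, -8.2, 0],
    [-2.2, -10.9, 0],
    [-2.7, -13.6, 0],
    [-3.2, -16.3, 0],
    [-3.7, -19, 0]
  ],
  "roll": [-6, -12.6, -19.2, -25.8, -32.4, -39, -45.6, -52.2],
  "gripper": [4.5, 4.5, 4.5, 4.5, 4.5, 4.5, 4.5, 4.5]
}}

```text
clock: 4.2
tool_pos: [0.4492, -0.1419, 0.248]
eef_rot: [0.197, 0.68, -0.197, 0.679]
contact_force: [-0.5, -0.4, -1.8]
opening: 0.627
```

Call:
{"name": "apply_moves", "arguments": {
  "travel": [
    [-0.5, -2.7, 0],
    [-1, -5.4, 0],
    [-1.5, -8.1, 0],
    [-2, -10.8, 0],
    [-2.5, -13.5, 0],
    [-3.1, -16.2, 0],
    [-3.7, -18.4, 0],
    [-4, -19.3, 0]
  ],
  "roll": [-6.6, -13.2, -19.8, -26.4, -33, -39.6, -46.2, -52.8],
  "gripper": [4.5, 4.5, 4.5, 4.5, 4.5, 4.5, 4.5, 4.5]
}}

```text
clock: 4.87
tool_pos: [0.4083, -0.3375, 0.2482]
eef_rot: [0.479, 0.519, -0.481, 0.52]
contact_force: [0.6, 0.9, -1.3]
opening: 0.625
```

```bash
python3 -c "
from h import *
st()"
```

```text
t 4.87 tcp [ 0.4083 -0.3375  0.2482] jaw -85.4 down [-0.001 -0.003 -1.   ] F [ 0.6  0.9 -1.3] open 55.1 q [ 0.31  0.62  0.49  1.88 -0.41  0.74 -0.47]
```

Call:
{"name": "apply_moves", "arguments": {
  "travel": [
    [0.2, 0.3, -3],
    [0.2, 0.3, -6],
    [0.2, 0.3, -9],
    [0.2, 0.3, -12],
    [0.2, 0.3, -14.5],
    [0.2, 0.3, -16.5],
    [0.2, 0.3, -17.5],
    [0.2, 0.3, -18]
  ],
  "roll": [0, 0, 0, 0, 0, 0, 0, 0],
  "gripper": [4.5, 4.5, 4.5, 4.5, 4.5, 4.5, 4.5, 4.5]
}}

```text
clock: 5.53
tool_pos: [0.4113, -0.3301, 0.0668]
eef_rot: [0.477, 0.523, -0.477, 0.521]
contact_force: [-0.3, -0.5, -1.4]
opening: 0.625
```

Call:
{"name": "apply_moves", "arguments": {
  "travel": [
    [0, 0, -0.3],
    [0, 0, -0.6],
    [0, 0, -0.9],
    [0, 0, -1.1],
    [0, 0, -1.3],
    [0, 0, -1.4],
    [0, 0, -1.4],
    [0, 0, -1.4]
  ],
  "roll": [0, 0, 0, 0, 0, 0, 0, 0],
  "gripper": [4.5, 4.5, 4.5, 4.5, 4.5, 4.5, 4.5, 4.5]
}}

```text
clock: 6.2
tool_pos: [0.4125, -0.3309, 0.0549]
eef_rot: [0.477, 0.522, -0.477, 0.522]
contact_force: [-0.3, 0.1, -1.4]
opening: 0.625
```

Call:
{"name": "apply_moves", "arguments": {
  "travel": [
    [0, 0, -0.1],
    [0, 0, -0.2],
    [0, 0, -0.3],
    [0, 0, -0.3],
    [0, 0, -0.3],
    [0, 0, -0.3],
    [0, 0, -0.3],
    [0, 0, -0.3]
  ],
  "roll": [0, 0, 0, 0, 0, 0, 0, 0],
  "gripper": [4.5, 4.5, 4.5, 4.5, 4.5, 4.5, 4.5, 4.5]
}}

```text
clock: 6.87
tool_pos: [0.4126, -0.331, 0.0543]
eef_rot: [0.478, 0.521, -0.477, 0.523]
contact_force: [-2.3, 3.1, 23.3]
opening: 0.625
```

Call:
{"name": "apply_moves", "arguments": {
  "travel": [
    [0, 0, 0.2],
    [0, 0, 0.2],
    [0, 0, 0.2],
    [0, 0, 0.2],
    [0, 0, 0.2],
    [0, 0, 0.2],
    [0, 0, 0.2],
    [0, 0, 0.2]
  ],
  "roll": [0, 0, 0, 0, 0, 0, 0, 0],
  "gripper": [4.5, 5.5, 6.5, 7.5, 8.2, 8.2, 8.2, 8.2]
}}

```text
clock: 7.53
tool_pos: [0.4123, -0.3309, 0.0536]
eef_rot: [0.477, 0.522, -0.477, 0.522]
contact_force: [0.3, -0.0, -0.9]
opening: 0.93
```

Call:
{"name": "apply_moves", "arguments": {
  "travel": [
    [0, 0, 1.5],
    [0, 0, 4],
    [0, 0, 7.5],
    [0, 0, 11],
    [0, 0, 14.5],
    [0, 0, 17.5],
    [0, 0, 19],
    [0, 0, 19.5]
  ],
  "roll": [0, 0, 0, 0, 0, 0, 0, 0],
  "gripper": [8.8, 8.8, 8.8, 8.8, 8.8, 8.8, 8.8, 8.8]
}}

```text
clock: 8.2
tool_pos: [0.4133, -0.3319, 0.2515]
eef_rot: [0.477, 0.52, -0.477, 0.524]
contact_force: [0.3, -0.0, 0.6]
opening: 0.999
```

```bash
python3 -c "
from h import *
st();s=snap('side','s2.png')
print(proj(s,[.412,-.331,.095]),proj(s,[.412,-.331,.005]))"
```

```text
t 8.2 tcp [ 0.4133 -0.3319  0.2515] jaw -84.9 down [ 0.004 -0.003 -1.   ] F [ 0.3 -0.   0.6] open 88.0 q [ 0.29  0.61  0.5   1.88 -0.42  0.75 -0.46]
[230.7981728 428.4224694] [239.46763864 451.16941086]
```

Call:
{"name": "apply_moves", "arguments": {
  "travel": [
    [0.7, 1.4, 0],
    [1.5, 2.8, 0],
    [2.3, 4.3, 0],
    [3.1, 5.8, 0],
    [3.9, 7.3, 0],
    [4.7, 8.8, 0],
    [5.5, 10.3, 0],
    [6.4, 11.8, 0]
  ],
  "roll": [6.6, 13.2, 19.8, 26.4, 33, 39.6, 46.2, 52.8],
  "gripper": [8.8, 8.8, 8.8, 8.8, 8.8, 8.8, 8.8, 8.8]
}}

```text
clock: 8.92
tool_pos: [0.4757, -0.2115, 0.2471]
eef_rot: [0.194, 0.681, -0.193, 0.679]
contact_force: [0.6, -0.2, -0.1]
opening: 1.001
```

Call:
{"name": "apply_moves", "arguments": {
  "travel": [
    [0.8, 1.5, 0],
    [1.6, 3, 0],
    [2.4, 4.5, 0],
    [3.2, 6, 0],
    [4, 7.5, 0],
    [4.8, 9, 0],
    [5.6, 10.5, 0],
    [6.4, 11.7, 0]
  ],
  "roll": [6.6, 13.2, 19.8, 26.4, 33, 39.6, 46.2, 52.6],
  "gripper": [8.8, 8.8, 8.8, 8.8, 8.8, 8.8, 8.8, 8.8]
}}

```text
clock: 9.58
tool_pos: [0.5398, -0.094, 0.247]
eef_rot: [-0.128, 0.696, 0.129, 0.694]
contact_force: [0.3, 0.6, -0.1]
opening: 0.999
```

```bash
python3 -c "
from h import *
st();s=snap('side','s3.png')"
```

```text
t 9.58 tcp [ 0.5398 -0.094   0.247 ] jaw 20.9 down [-0.003  0.002 -1.   ] F [ 0.3  0.6 -0.1] open 88.0 q [ 0.1   0.59 -0.02  1.81  0.01  0.74  0.44]
```

View pics/s3.png

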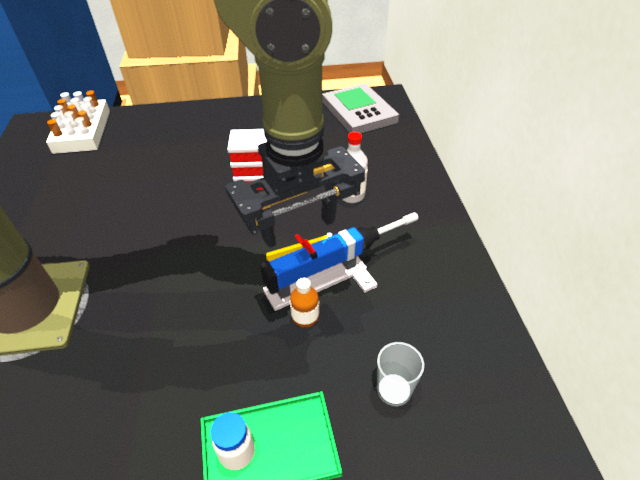

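The jar stands upright in the tray at (232,440), and the bottle at (305,305) is still in place. Descending on the bottle.

Call:
{"name": "apply_moves", "arguments": {
  "travel": [
    [0, -0.2, -3.3],
    [0, -0.2, -6.6],
    [0, -0.2, -9.9],
    [0, -0.2, -13],
    [0, -0.2, -15.8],
    [0, -0.2, -17.8],
    [0, -0.2, -18.9],
    [0, -0.2, -18.9]
  ],
  "roll": [0, 0, 0, 0, 0, 0, 0, 0],
  "gripper": [8.8, 8.8, 8.8, 8.8, 8.8, 8.8, 8.8, 8.8]
}}

```text
clock: 10.3
tool_pos: [0.5379, -0.0979, 0.0568]
eef_rot: [-0.125, 0.698, 0.126, 0.694]
contact_force: [-0.1, -0.9, 0.8]
opening: 0.998
```

Call:
{"name": "apply_moves", "arguments": {
  "travel": [
    [0, 0, 0],
    [0, 0, 0],
    [0, 0, 0],
    [0, 0, 0],
    [0, 0, 0],
    [0, 0, 0],
    [0, 0, 0],
    [0, 0, 0]
  ],
  "roll": [0, 0, 0, 0, 0, 0, 0, 0],
  "gripper": [4, 4, 4, 4, 4, 4, 4, 4],
  "newtons": 20
}}

```text
clock: 10.97
tool_pos: [0.5412, -0.0978, 0.0604]
eef_rot: [-0.126, 0.695, 0.126, 0.696]
contact_force: [0.5, 0.6, 5.9]
opening: 0.582
```

Call:
{"name": "apply_moves", "arguments": {
  "travel": [
    [0, 0, 0.5],
    [0, 0, 2],
    [0, 0, 5],
    [0, 0, 8.5],
    [0, 0, 12],
    [0, 0, 15.5],
    [0, 0, 18.5],
    [0, 0, 19]
  ],
  "roll": [0, 0, 0, 0, 0, 0, 0, 0],
  "gripper": [4, 4, 4, 4, 4, 4, 4, 4]
}}

```text
clock: 11.63
tool_pos: [0.5424, -0.0984, 0.2546]
eef_rot: [-0.127, 0.693, 0.125, 0.699]
contact_force: [0.9, 0.1, -1.2]
opening: 0.579
```

```bash
python3 -c "
from h import *
st()"
```

```text
t 11.63 tcp [ 0.5424 -0.0984  0.2546] jaw 20.5 down [ 0.008 -0.001 -1.   ] F [ 0.9  0.1 -1.2] open 51.0 q [ 0.11  0.58 -0.02  1.8   0.01  0.75  0.44]
```

Call:
{"name": "apply_moves", "arguments": {
  "travel": [
    [-0.2, -1, 0],
    [-0.4, -2.4, 0],
    [-0.6, -3.9, 0],
    [-0.8, -5.4, 0],
    [-1, -6.9, 0],
    [-1.2, -8.4, 0],
    [-1.5, -9.9, 0],
    [-1.8, -11.4, 0]
  ],
  "roll": [-6, -12.6, -19.2, -25.8, -32.4, -39, -45.6, -52.2],
  "gripper": [4, 4, 4, 4, 4, 4, 4, 4]
}}

```text
clock: 12.3
tool_pos: [0.5211, -0.2121, 0.2485]
eef_rot: [0.195, 0.681, -0.195, 0.679]
contact_force: [0.4, -0.1, -1.6]
opening: 0.578
```

Call:
{"name": "apply_moves", "arguments": {
  "travel": [
    [-0.2, -1.5, 0],
    [-0.4, -3, 0],
    [-0.6, -4.5, 0],
    [-0.8, -6, 0],
    [-1, -7.5, 0],
    [-1.2, -9, 0],
    [-1.4, -10.4, 0],
    [-1.6, -11.4, 0]
  ],
  "roll": [-6.6, -13.2, -19.8, -26.4, -33, -39.6, -46.2, -52.8],
  "gripper": [4, 4, 4, 4, 4, 4, 4, 4]
}}

```text
clock: 12.97
tool_pos: [0.505, -0.3268, 0.2485]
eef_rot: [0.477, 0.523, -0.478, 0.521]
contact_force: [-0.2, 0.9, -2.1]
opening: 0.578
```

```bash
python3 -c "
from h import *
st();snap('side','s4.png')"
```

```text
t 12.97 tcp [ 0.505  -0.3268  0.2485] jaw -84.9 down [-0.003  0.    -1.   ] F [-0.2  0.9 -2.1] open 50.9 q [ 0.22  0.71  0.5   1.66 -0.42  0.88 -0.59]
```

View pics/s4.png

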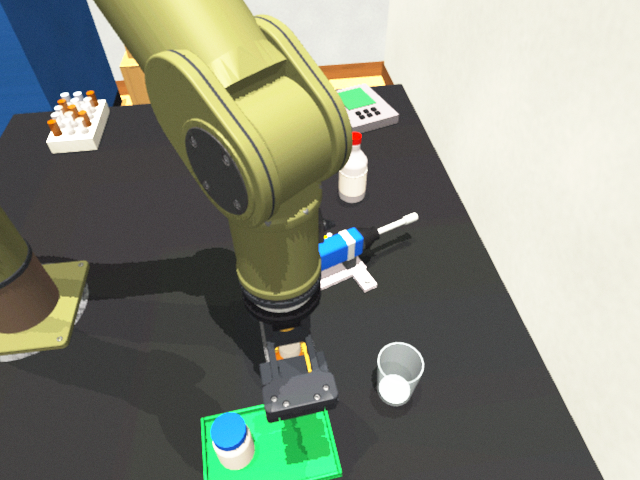

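Call:
{"name": "apply_moves", "arguments": {
  "travel": [
    [0, 0, -3],
    [0, 0, -6],
    [0, 0, -9],
    [0, 0, -12],
    [0, 0, -14.2],
    [0, 0, -15.8],
    [0, 0, -16.6],
    [0, 0, -17]
  ],
  "roll": [0, 0, 0, 0, 0, 0, 0, 0],
  "gripper": [4, 4, 4, 4, 4, 4, 4, 4]
}}

```text
clock: 13.68
tool_pos: [0.5053, -0.3246, 0.0779]
eef_rot: [0.475, 0.525, -0.475, 0.523]
contact_force: [0.5, -0.1, -1.6]
opening: 0.58
```

Call:
{"name": "apply_moves", "arguments": {
  "travel": [
    [0, 0, -0.3],
    [0, 0, -0.6],
    [0, 0, -0.8],
    [0, 0, -1.0],
    [0, 0, -1.1],
    [0, 0, -1.2],
    [0, 0, -1.2],
    [0, 0, -1.2]
  ],
  "roll": [0, 0, 0, 0, 0, 0, 0, 0],
  "gripper": [4, 4, 4, 4, 4, 4, 4, 4]
}}

```text
clock: 14.35
tool_pos: [0.5064, -0.3259, 0.0679]
eef_rot: [0.475, 0.524, -0.475, 0.524]
contact_force: [0.1, -0.7, -1.7]
opening: 0.577
```

Call:
{"name": "apply_moves", "arguments": {
  "travel": [
    [0, 0, -0.1],
    [0, 0, -0.2],
    [0, 0, -0.25],
    [0, 0, -0.3],
    [0, 0, -0.3],
    [0, 0, -0.3],
    [0, 0, -0.3],
    [0, 0, -0.3]
  ],
  "roll": [0, 0, 0, 0, 0, 0, 0, 0],
  "gripper": [4, 4, 4, 4, 4, 4, 4, 4]
}}

```text
clock: 15.02
tool_pos: [0.5066, -0.326, 0.0655]
eef_rot: [0.475, 0.523, -0.475, 0.524]
contact_force: [-0.4, 2.0, 5.7]
opening: 0.585
```

Call:
{"name": "apply_moves", "arguments": {
  "travel": [
    [0, 0, 0.1],
    [0, 0, 0.1],
    [0, 0, 0.1],
    [0, 0, 0.1],
    [0, 0, 0.1],
    [0, 0, 0.1],
    [0, 0, 0.1],
    [0, 0, 0.1]
  ],
  "roll": [0, 0, 0, 0, 0, 0, 0, 0],
  "gripper": [4.5, 5.5, 6.5, 7.5, 8, 8, 8, 8]
}}

```text
clock: 15.68
tool_pos: [0.5064, -0.3259, 0.0657]
eef_rot: [0.475, 0.524, -0.475, 0.524]
contact_force: [0.2, -0.8, -0.0]
opening: 0.912
```

Call:
{"name": "apply_moves", "arguments": {
  "travel": [
    [0, 0, 1.5],
    [0, 0, 4],
    [0, 0, 7.5],
    [0, 0, 11],
    [0, 0, 14.5],
    [0, 0, 17.5],
    [0, 0, 18.5],
    [0, 0, 18.5]
  ],
  "roll": [0, 0, 0, 0, 0, 0, 0, 0],
  "gripper": [8.8, 8.8, 8.8, 8.8, 8.8, 8.8, 8.8, 8.8]
}}

```text
clock: 16.35
tool_pos: [0.5075, -0.327, 0.2536]
eef_rot: [0.476, 0.521, -0.475, 0.526]
contact_force: [-0.7, 0.3, -0.9]
opening: 0.997
```

Call:
{"name": "apply_moves", "arguments": {
  "travel": [
    [0, 3.6, 0],
    [0, 7.2, 0],
    [-0.2, 10.8, 0],
    [-0.3, 14.4, 0],
    [-0.4, 18, 0],
    [-0.6, 21.6, 0],
    [-0.6, 25.2, 0],
    [-0.6, 28.8, 0]
  ],
  "roll": [2, 4, 6, 8, 10, 12, 14, 15.4],
  "gripper": [6, 4, 2, 0, 0, 0, 0, 0]
}}

```text
clock: 17.02
tool_pos: [0.4988, -0.0359, 0.249]
eef_rot: [0.4, 0.584, -0.401, 0.582]
contact_force: [-0.4, 0.2, -0.1]
opening: 0.417
```

```bash
python3 -c "
from h import *
st();s=snap('side','s5.png')
O=np.array([.571,-.012,0]);u=np.array([.937,.350,0])
for x,z in((-.106,.095),(.1,.095),(-.01,.101),(-.039,.139)): print(x,proj(s,O+u*x+[0,0,z]).round(1))"
```

```text
t 17.02 tcp [ 0.4988 -0.0359  0.249 ] jaw -69.0 down [-0.004  0.    -1.   ] F [-0.4  0.2 -0.1] open 36.7 q [-0.32  0.58  0.48  1.96 -0.4   0.7  -0.8 ]
-0.106 [263.2 270.1]
0.1 [359.8 231.4]
-0.01 [309.9 249.2]
-0.039 [295.1 240.8]
```

View pics/s5.png

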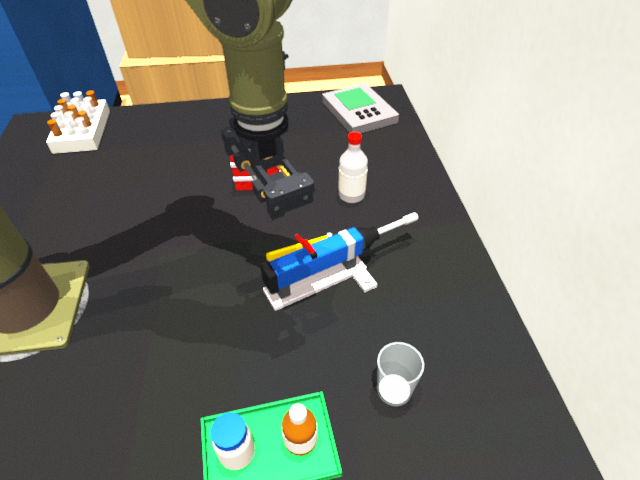

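Both items stand upright in the tray, the jar at (232,440) and the bottle at (299,430). The lever, at (305,245), still leans back. Now I'll lower the closed fingers behind it.

Call:
{"name": "apply_moves", "arguments": {
  "travel": [
    [0, -0.1, -3],
    [0, -0.1, -6],
    [0, -0.1, -9],
    [0, -0.1, -11],
    [0, -0.1, -11.7],
    [0, -0.1, -11.7],
    [0, -0.1, -11.7],
    [0, -0.1, -11.7]
  ],
  "roll": [0, 0, 0, 0, 0, 0, 0, 0],
  "gripper": [0, 0, 0, 0, 0, 0, 0, 0]
}}

```text
clock: 17.73
tool_pos: [0.5009, -0.0392, 0.1345]
eef_rot: [0.401, 0.582, -0.401, 0.583]
contact_force: [-0.1, -1.0, -0.3]
opening: 0.009
```

Call:
{"name": "apply_moves", "arguments": {
  "travel": [
    [0.75, 0.28, 0],
    [1.5, 0.56, 0],
    [2.25, 0.84, 0],
    [3, 1.12, 0],
    [3.75, 1.4, 0],
    [4.5, 1.68, 0],
    [5.06, 1.89, 0],
    [5.06, 1.89, 0]
  ],
  "roll": [0, 0, 0, 0, 0, 0, 0, 0],
  "gripper": [0, 0, 0, 0, 0, 0, 0, 0]
}}

```text
clock: 18.4
tool_pos: [0.5522, -0.0194, 0.1337]
eef_rot: [0.401, 0.582, -0.4, 0.583]
contact_force: [0.1, -0.4, 0.2]
opening: 0.005
```

```bash
cat >> h.py <<'E'
O=np.array([.571,-.012,0]);U=np.array([.937,.350,0]);VV=np.array([-.35,.937,0])
def hom():
    d=r.get_state()['tool_pos']-O;f=r.get_state()['contact_force'];print('x_h,y_h mm',(d@U*1e3).round(1),(d@VV*1e3).round(1),'z',(d[2]*1e3).round(1),'F_h',(f@U).round(1),(f@VV).round(1),f[2].round(1))
E
python3 -c "
from h import *
st();hom()"
```

```text
t 18.4 tcp [ 0.5522 -0.0194  0.1337] jaw -69.0 down [ 0.001 -0.    -1.   ] F [ 0.1 -0.4  0.2] open 0.4 q [-0.25  0.8   0.35  1.91 -0.52  0.52 -0.74]
x_h,y_h mm -20.2 -0.4 z 133.7 F_h -0.1 -0.4 0.2
```

Call:
{"name": "apply_moves", "arguments": {
  "travel": [
    [0.2, 0.07, 0],
    [0.4, 0.15, 0],
    [0.6, 0.22, 0],
    [0.8, 0.3, 0],
    [1.0, 0.37, 0],
    [1.2, 0.45, 0],
    [1.4, 0.52, 0],
    [1.4, 0.52, 0]
  ],
  "roll": [0, 0, 0, 0, 0, 0, 0, 0],
  "gripper": [0, 0, 0, 0, 0, 0, 0, 0]
}}

```text
clock: 19.07
tool_pos: [0.5632, -0.0153, 0.1333]
eef_rot: [0.4, 0.584, -0.402, 0.581]
contact_force: [-7.0, -2.4, 1.3]
opening: 0.003
```

```bash
python3 -c "
from h import *
st();hom();s=snap('side');c=s['image'][190:310,230:390,::-1];cv2.imwrite('pics/s6.png',cv2.resize(c,None,fx=4,fy=4,interpolation=cv2.INTER_CUBIC))"
```

```text
t 19.07 tcp [ 0.5632 -0.0153  0.1333] jaw -69.1 down [-0.004 -0.    -1.   ] F [-7.  -2.4  1.3] open 0.3 q [-0.26  0.82  0.36  1.87 -0.52  0.55 -0.76]
x_h,y_h mm -8.5 -0.4 z 133.3 F_h -7.4 0.3 1.3
```

View pics/s6.png

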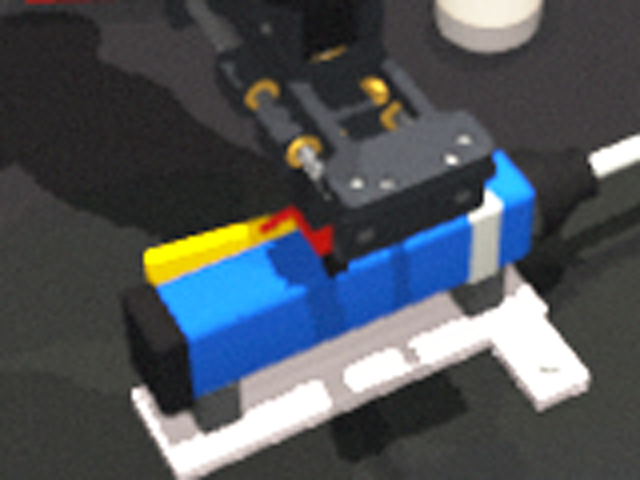

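The force reached 7 N at x_h = -8.5 mm, where geometry puts the stop (-9 mm), so the lever is fully forward. Backing off, then moving above the squeeze point.

Call:
{"name": "apply_moves", "arguments": {
  "travel": [
    [-1, -0.37, 0],
    [-2.5, -0.93, 0],
    [-4, -1.5, 0],
    [-5.4, -1.4, 2],
    [-5.6, -1.4, 5],
    [-5.6, -1.4, 8],
    [-5.6, -1.4, 8],
    [-5.6, -1.4, 8]
  ],
  "roll": [0, 0, 0, 0, 0, 0, 0, 0],
  "gripper": [0, 0, 0, 0, 0, 4, 8.8, 8.8]
}}

```text
clock: 19.78
tool_pos: [0.5119, -0.0284, 0.2156]
eef_rot: [0.402, 0.581, -0.399, 0.585]
contact_force: [0.0, -0.2, -1.4]
opening: 0.208
```

Call:
{"name": "apply_moves", "arguments": {
  "travel": [
    [0, 0, 0],
    [0, 0, 0],
    [0, 0, 0],
    [0, 0, 0],
    [0, 0, 0],
    [0, 0, 0],
    [0, 0, 0],
    [0, 0, 0]
  ],
  "roll": [0, 0, 0, 0, 0, 0, 0, 0],
  "gripper": [8.8, 8.8, 8.8, 8.8, 8.8, 8.8, 8.8, 8.8]
}}

```text
clock: 20.45
tool_pos: [0.5089, -0.0288, 0.2136]
eef_rot: [0.401, 0.583, -0.401, 0.582]
contact_force: [-0.7, 1.0, -0.2]
opening: 0.814
```

```bash
python3 -c "
from h import *
st();hom();s=snap('side');c=s['image'][190:310,230:390,::-1];cv2.imwrite('pics/s7.png',cv2.resize(c,None,fx=4,fy=4,interpolation=cv2.INTER_CUBIC))"
```

```text
t 20.45 tcp [ 0.5089 -0.0288  0.2136] jaw -69.1 down [-0. -0. -1.] F [-0.7  1.  -0.2] open 71.7 q [-0.3   0.64  0.44  1.97 -0.45  0.63 -0.77]
x_h,y_h mm -64.1 6.0 z 213.6 F_h -0.3 1.2 -0.2
```

View pics/s7.png

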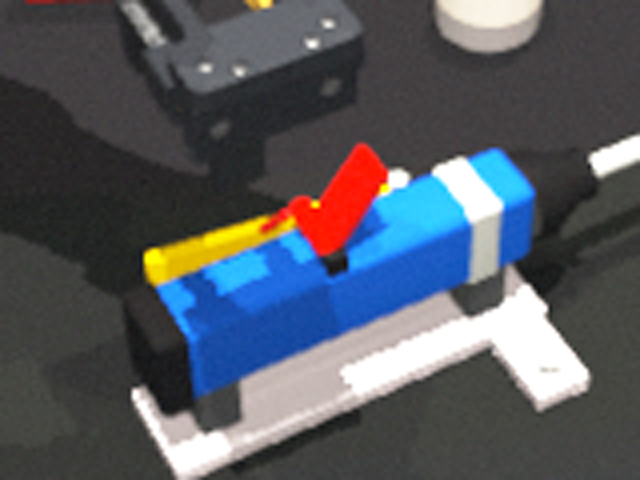

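The lever leans forward, towards the shaft (tip at (365,150) in the crop), and the paddle is sprung out. Now I'll descend over the casing and squeeze.

Call:
{"name": "apply_moves", "arguments": {
  "travel": [
    [0, 0, 0],
    [0, 0, -2],
    [0, 0, -4],
    [0, 0, -6.5],
    [0, 0, -9],
    [0, 0, -11.5],
    [0, 0, -13.5],
    [0, 0, -14.7]
  ],
  "roll": [0, 0, 0, 0, 0, 0, 0, 0],
  "gripper": [8.8, 8.8, 8.8, 8.8, 8.8, 8.8, 8.8, 8.8]
}}

```text
clock: 21.17
tool_pos: [0.5082, -0.0287, 0.0648]
eef_rot: [0.401, 0.583, -0.401, 0.582]
contact_force: [-0.1, -0.6, -0.8]
opening: 0.999
```

```bash
python3 -c "
from h import *
st();hom()"
```

```text
t 21.17 tcp [ 0.5082 -0.0287  0.0648] jaw -69.1 down [-0.002  0.    -1.   ] F [-0.1 -0.6 -0.8] open 88.0 q [-0.15  0.88  0.2   2.05 -0.61  0.27 -0.64]
x_h,y_h mm -64.7 6.3 z 64.8 F_h -0.3 -0.5 -0.8
```

Call:
{"name": "apply_moves", "arguments": {
  "travel": [
    [0, 0, 0],
    [0, 0, 0],
    [0, 0, 0],
    [0, 0, 0],
    [0, 0, 0],
    [0, 0, 0],
    [0, 0, 0],
    [0, 0, 0]
  ],
  "roll": [0, 0, 0, 0, 0, 0, 0, 0],
  "gripper": [7, 6, 5.5, 5, 4.5, 4, 4, 4],
  "newtons": 30
}}

```text
clock: 21.83
tool_pos: [0.5097, -0.0315, 0.0671]
eef_rot: [0.4, 0.581, -0.402, 0.584]
contact_force: [0.3, -5.7, -4.4]
opening: 0.53
```

```bash
python3 -c "
from h import *
st();hom()"
```

```text
t 21.83 tcp [ 0.5097 -0.0315  0.0671] jaw -69.1 down [ 0.002 -0.004 -1.   ] F [ 0.3 -5.7 -4.4] open 46.7 q [-0.15  0.88  0.2   2.05 -0.6   0.27 -0.64]
x_h,y_h mm -64.3 3.2 z 67.1 F_h -1.8 -5.4 -4.4
```

The opening is 46.7 mm, against 47.5 expected when fully squeezed, so both faces are in contact. Holding for more than 2 s.

Call:
{"name": "apply_moves", "arguments": {
  "travel": [
    [0, 0, 0],
    [0, 0, 0],
    [0, 0, 0],
    [0, 0, 0],
    [0, 0, 0],
    [0, 0, 0],
    [0, 0, 0],
    [0, 0, 0]
  ],
  "roll": [0, 0, 0, 0, 0, 0, 0, 0],
  "gripper": [4, 4, 4, 4, 4, 4, 4, 4]
}}

```text
clock: 22.5
tool_pos: [0.5097, -0.0315, 0.0671]
eef_rot: [0.4, 0.581, -0.402, 0.584]
contact_force: [0.4, -5.2, -3.6]
opening: 0.527
```

Call:
{"name": "apply_moves", "arguments": {
  "travel": [
    [0, 0, 0],
    [0, 0, 0],
    [0, 0, 0],
    [0, 0, 0],
    [0, 0, 0],
    [0, 0, 0],
    [0, 0, 0],
    [0, 0, 0]
  ],
  "roll": [0, 0, 0, 0, 0, 0, 0, 0],
  "gripper": [4, 4, 4, 4, 4, 4, 4, 4]
}}

```text
clock: 23.17
tool_pos: [0.5097, -0.0315, 0.0671]
eef_rot: [0.4, 0.581, -0.402, 0.584]
contact_force: [-0.7, -5.1, -3.4]
opening: 0.529
```

Call:
{"name": "apply_moves", "arguments": {
  "travel": [
    [0, 0, 0],
    [0, 0, 0],
    [0, 0, 0],
    [0, 0, 0],
    [0, 0, 0],
    [0, 0, 0],
    [0, 0, 0],
    [0, 0, 0]
  ],
  "roll": [0, 0, 0, 0, 0, 0, 0, 0],
  "gripper": [4, 4, 4, 4, 4, 4, 4, 4]
}}

```text
clock: 23.83
tool_pos: [0.5097, -0.0315, 0.0671]
eef_rot: [0.4, 0.581, -0.402, 0.584]
contact_force: [-0.1, -5.7, -4.0]
opening: 0.525
```

Call:
{"name": "apply_moves", "arguments": {
  "travel": [
    [0, 0, 0],
    [0, 0, 0],
    [0, 0, 0],
    [0, 0, 0],
    [0, 0, 0],
    [0, 0, 0],
    [0, 0, 0],
    [0, 0, 0]
  ],
  "roll": [0, 0, 0, 0, 0, 0, 0, 0],
  "gripper": [4, 4, 4, 4, 4, 4, 4, 4]
}}

```text
clock: 24.5
tool_pos: [0.5097, -0.0315, 0.0671]
eef_rot: [0.4, 0.581, -0.402, 0.584]
contact_force: [-0.7, -4.4, -3.6]
opening: 0.53
```

```bash
python3 -c "
from h import *
st();hom();s=snap('top');c=s['image'][195:325,280:400,::-1];cv2.imwrite('pics/s8.png',cv2.resize(c,None,fx=4.6,fy=4.6,interpolation=cv2.INTER_CUBIC))
s=snap('side');c=s['image'][190:310,230:390,::-1];cv2.imwrite('pics/s9.png',cv2.resize(c,None,fx=4,fy=4,interpolation=cv2.INTER_CUBIC))"
```

```text
t 24.5 tcp [ 0.5097 -0.0315  0.0671] jaw -69.1 down [ 0.002 -0.004 -1.   ] F [-0.7 -4.4 -3.6] open 46.7 q [-0.15  0.88  0.2   2.05 -0.6   0.27 -0.64]
x_h,y_h mm -64.3 3.2 z 67.1 F_h -2.2 -3.9 -3.6
```

View pics/s9.png

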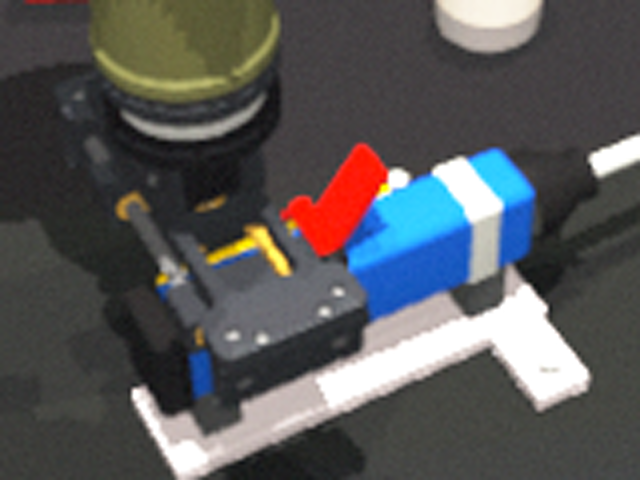

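The gripper has held both sides for over 2.6 s at a 46.7 mm opening, and the lever is still forward. Releasing and rising straight up.

Call:
{"name": "apply_moves", "arguments": {
  "travel": [
    [0, 0, 0],
    [0, 0, 0],
    [0, 0, 0],
    [0, 0, 0],
    [0, 0, 0],
    [0, 0, 0],
    [0, 0, 0],
    [0, 0, 0]
  ],
  "roll": [0, 0, 0, 0, 0, 0, 0, 0],
  "gripper": [5, 6, 7, 8, 8.8, 8.8, 8.8, 8.8]
}}

```text
clock: 25.27
tool_pos: [0.5094, -0.0295, 0.0669]
eef_rot: [0.401, 0.582, -0.401, 0.583]
contact_force: [-0.4, 0.6, -0.1]
opening: 0.998
```

Call:
{"name": "apply_moves", "arguments": {
  "travel": [
    [0, 0, 1],
    [0, 0, 3],
    [0, 0, 6],
    [0, 0, 9],
    [0, 0, 12],
    [0, 0, 15],
    [0, 0, 18],
    [0, 0, 20]
  ],
  "roll": [0, 0, 0, 0, 0, 0, 0, 0],
  "gripper": [8.8, 8.8, 8.8, 8.8, 8.8, 8.8, 8.8, 8.8]
}}

```text
clock: 25.93
tool_pos: [0.5094, -0.0294, 0.2702]
eef_rot: [0.402, 0.581, -0.4, 0.583]
contact_force: [-0.2, 0.2, 0.2]
opening: 0.999
```

Call:
{"name": "apply_moves", "arguments": {
  "travel": [
    [-1, 2, 0],
    [-3, 5, 0],
    [-5, 8, 0],
    [-7, 11, 0],
    [-8, 13, 0],
    [-8, 14, 0],
    [-8, 14, 0],
    [-8, 14, 0]
  ],
  "roll": [0, 0, 0, 0, 0, 0, 0, 0],
  "gripper": [8.8, 8.8, 8.8, 8.8, 8.8, 8.8, 8.8, 8.8]
}}

```text
clock: 26.6
tool_pos: [0.4299, 0.1107, 0.2672]
eef_rot: [0.401, 0.582, -0.401, 0.583]
contact_force: [0.8, -0.4, 0.1]
opening: 0.998
```

```bash
python3 -c "
from h import *
st();s=snap('side','s10.png')"; python3 m.py | grep -E 'yellow|red'
```

```text
t 26.6 tcp [0.4299 0.1107 0.2672] jaw -69.1 down [ 0.002 -0.    -1.   ] F [ 0.8 -0.4  0.1] open 87.9 q [-0.72  0.49  0.56  2.09 -0.42  0.67 -1.09]
yellow z89 [311, 238, 20, 52, 281] [320.4 264.7] W [0.5338 0.0096] rect [0.5367 0.0108] [0.123 0.014] 15.7
red z135 [322, 238, 15, 24, 167] [328.3 247.7] W [ 0.569  -0.0094] rect [ 0.5659 -0.0066] [0.042 0.035] 24.8
```

View pics/s10.png

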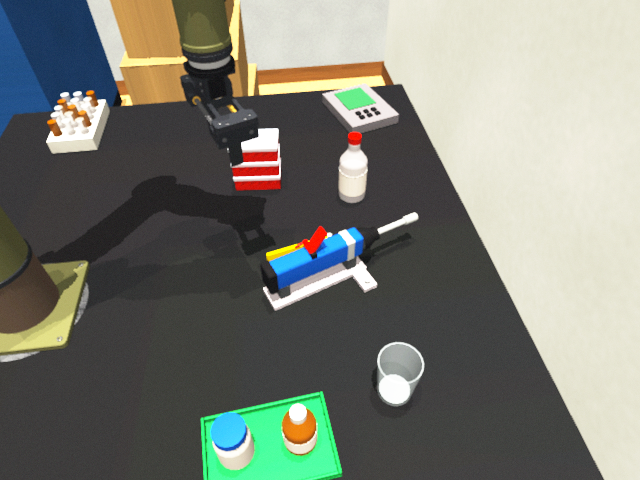

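The paddle is back at its starting angle (15.7°, the same pixels as at the start). The lever is forward at (315,238), both items stand upright in the tray, and the bystanders are in place. Handing in.

```bash
python3 -c "
from plant import r
print(r.finish_job())"
```

```text
the job is handed in; nothing more can be done
None
```

The test run is finished and handed in at about 27 s of the 72 s allowed; the hand-in gives no verdict.

**What I did:** I set the jar and then the bottle upright in the green tray. I pushed the lock-off lever forward until it met about 7 N, where I expected its stop. Then I squeezed the paddle for about 2.7 s at 30 N and released it.

**Last checks:**
- **Squeeze:** the opening held at 46.7 mm, against 47.5 mm expected for fully squeezed. The difference is small enough to be measurement error.
- **Paddle:** in the top view it is back at the angle it had at the start.
- **Lever:** it is still forward in the final pictures. I judged this from the pictures and the push force, as its joint angle can't be read.
- **Bottle and jar:** both stand upright in the tray, released.
- **Bystanders:** the tip boxes, beaker and tall bottle look unmoved.
- **Robot:** the arm is clear and touching nothing.

No check failed. The one hard contact was a peak of about 23 N upwards on the wrist as the jar touched the tray floor, well under the 120 N limit.

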